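# Clamp a small pot in the notched work holder

## Robot

A 6-joint arm with a two-finger parallel gripper is mounted at the origin on the work surface; the furniture and walls round the work are solid. World frame = base frame: x ahead of the robot, y to its left, z up, the work surface at z = 0. Lengths are in m, angles in rad, forces in N, time in s.
With the tool pointing down it reaches from about 0.3 to 0.875 m from the base axis. Payload 6.4 kg.
Tool frame: the origin (TCP) lies between the finger pads; the fingertips stand tip_reach ahead of it and the grasp point (between the pads) lies 11 mm behind it (tip_reach is the distance from the TCP to the fingertips, in m); z points along the fingers, y is the line along which they close (so a half turn about z gives the same grasp; the last joint's range is limited). The gripper opens to 88 mm and grips with 3 to 60 N. Pads are 18 mm wide; open, the fingers measure 123 mm over their backs; the gripper's body (75 mm by 187 mm) begins 45 mm behind the grasp point.
Start: joints at [1.074, 0.181, 1.607, -0, 1.354, -0.206], TCP at [0.165, 0.551, 0.247] pointing down, gripper open.
Joint ranges: [-2.99, 2.99], [-0.89, 2.07], [0.3, 2.58], [-1.14, 4.28], [0, 2.63], [-3.12, 3.12]. Speed limits (rad/s): [2.57, 2.57, 3.01, 3.14, 3.14, 3.14].

## Interface

Orientations are given as a rotation vector (axis times angle).
In Python, from workcell import get_obs, capture, job_done, boxes_of, silhouettes, mark_of, tip_reach gives the robot as it stands. The module is installed in compiled form; this text tells all that it offers.
- The arm moves only by the shell command python3 -m handwheel 'ROWS'. ROWS is JSON, a list of rows, each a list of 7 numbers: the shift along the tool's x, y, z in m, then the turn, a rotation vector about the tool's x, y, z in rad, then the opening, from 0 (shut) to 1 (fully open). In form: [[dx, dy, dz, ax, ay, az, jaw], ...]. A call has exactly 8 rows; each row is the pose to reach, as a shift and turn from the pose commanded when the call began, along the tool's axes at that moment; what a row does not reach only later rows make up. A row lasts 1/12 s, in which the tool goes at most 41.7 mm and 7.16 degrees, less where a joint would pass 70% of its speed; a pose out of reach is approached as far as the arm can. A call with a gripper value outside its range is refused whole. The fingers move at their own pace and stop on an object; the grip force is fixed at half the most. Time passes only in rows, so rows that repeat a pose let the fingers close, or fill a call up. It gives the time, the measured TCP pose, the force, the opening and the grip force at its end, in the units of the state.
- get_obs(): the state, without advancing time (a new reading comes with each control period).
- capture(name): name is "scene" or "side" or "wrist"; returns a dict with "frame" (400x640x3 uint8, red, green, blue), "fov_y" (degrees; the focal length in pixels is half the picture's height over the tangent of half this angle, whatever the lens; pixels are square), "cx", "cy" (the principal point, pixels), "rvec" (rotation vector, rad) and "tvec" (3), from world to camera coordinates, as OpenCV has them; the wrist camera has in their place "hand_eye" (4x4, takes a point from camera to tool coordinates, whose origin is the TCP and whose axes are the flange's). Camera axes: x right, y down, z forward; pixel columns grow to the right and rows downward; lengths in m; the calibration is good to about 2 mm. A picture is of the moment at which its call begins: read the wrist's pose just before it. There is no depth.
- job_done(): hands the job in; it is judged then, once.
Trained networks look in a picture, given as the dict that the camera call returned (one of the last four; its "shot" number tells which), for a name from the list of things; names that differ only in an ending like _2 or _b are one class to them, and where a whole thing is asked for, a point or a joint stands for the part that bears it (a point fixed in the world has none). Each returns a list of dicts, best first, with "confidence" (0 to 1); they miss things now and then, are a little off and sometimes report something else, mostly with a low value. They report only what shows in the picture. A call takes as long as a camera call. They do not tell look-alikes from the thing itself.
- boxes_of(picture, label): "rect" ([centre column, centre row, width, height] in pixels, round what is visible of it).
- silhouettes(picture, label): "pixels" (400x640 bool, what is visible of it) and "rect" ([centre column, centre row, width, height] in pixels, round what is visible of it).
- mark_of(picture, label): "location" ([column, row] in pixels: a listed point, or the origin of a listed thing).
The state is a dict: "time_s": time; "joint_pos": joint angles; "dq": joint speeds; "effort": joint torques, N m; "ee_pos": TCP position; "ee_rot": TCP orientation; "contact_force": force on the tool from outside, world axes, zero at the start; "ft_torque": the same for the moment, N m; "grip_width": finger opening in m; "grasp_force": force on a finger pad.
Only numpy, scipy, OpenCV 4.12 (cv2) and the standard library are available. Lean on these libraries where they do the work, as an engineer would, in place of code of your own. Each camera call takes 0.05 s, during which the arm holds its last target. There are 200 camera calls.

## Task

Clamp the little blue-and-white pot for painting: squeeze the red release lever of the work holder's sliding frame and, keeping it squeezed, slide the frame up so that its sprung pad pushes the pot home against the end stop and holds it snugly, then let go so that the frame locks in a notch. The pot is thin and fragile: press gently, never ram the pad fully home, keep the pot upright, and leave the other things on the table where they are.

Things in the scene. Friction and masses are not known exactly. Their poses are not given: they have to be found in the camera images.
- holder: Work holder fixed to the table: wooden base 267 x 96 x 12 mm, two steel rails. Origin on the table under the base, x along the rails, z up. The frame slides along x and closes toward -x. At the -x end a wooden end stop, 62 mm high, with a cork face looking to +x; the face was set anywhere from x = -115 to -95 mm and no reading tells where: feel or see it.
- frame: Aluminium sliding frame, 72 x 90 mm, block top 32 mm above the table; axes as the holder. Origin at table height, at the holder's x = +90 mm when fully open; closes up to 88 mm toward -x, starts 0 to 20 mm closed. Slide friction about 1 N plus 40 N per m/s. Two upright tabs to squeeze: see grip. Unsqueezed, a steel pin locks it: see rack.
- grip (a point): Point midway between the frame's two tabs, 94 mm above the table: squeeze here, along x. Fixed aluminium tab (black facing) at its +x side, red lever at its -x side; both 26 mm wide (y), 6 mm thick, tops 112 mm above the table, 46 mm over their outer faces at rest (23 mm either side). The jaw plate and the pot below stay under 63 mm.
- release_lever (a joint): Angle of the red release lever, hinged on the frame 34 mm above the table: 0 at rest, pin right down; 0.2 fully squeezed toward the fixed tab (12 mm at grip height). Takes 5 N at first, 8 N at full travel, springs back when let go. The pin is clear of the teeth above 0.16. If it stays above 0.04 when let go, the pin has not dropped into a notch: not locked.
- pot: Small round porcelain pot, white with blue painting, 80 mm across at its widest and 47 mm tall, about 0.16 kg, standing loosely upright on the holder's base between the pad and the end stop. Origin at the centre of its underside, z up.
- lidded_pot: Bystander: blue-and-white lidded pot, 100 mm across, 87 mm tall, on the round banding wheel. Origin under its centre.
- saucer: Bystander: white saucer with blue pigment, 100 mm across, 33 mm tall. Origin under its centre.
- pigment_rose: Bystander: jar with red lid, 42 mm across, 62 mm tall. Origin under its centre.
- tape_roll: Bystander: roll of tan masking tape lying flat, 85 mm across, 19 mm tall. Origin under its centre.
- pad_face (a point): Where the middle of the sprung pad's cork face is when unpressed (moves with the frame, not with the pad): 60 mm to -x of the frame's origin, 43 mm up. Pad 62 mm wide, 34 mm high, faces -x. It starts to yield at 2 N, 0.6 N for each further mm; after 15 mm (11 N) it is fully home and rigid.
- rack (a point): First notch of the steel rack in the base, 18 mm up. Nine more follow toward -x, 6 mm apart, about 2 mm play: the frame locks at 28, 34, ... 82 mm closed. Before that the pin lies in a long parking recess and the first tooth blocks closing. Let go between notches, the pad's spring pushes the frame back (up to 6 mm) until the pin drops in.
Mind the look-alikes: they are no part of the job. What is shaped like the pot but turquoise is not meant.

How it is judged:
On the way, in this order (a step that is already met when the one before it is completed fails the run):
1. the lever is squeezed and held, so that the pin is out (value of joint release_lever above 0.16 rad), for 0.2 s.
2. with the lever still squeezed, the pad is slid up against the pot and presses it home (value of joint release_lever above 0.16 rad and contact force between frame and pot above 3.5 N), for 0.1 s.
At the end, for the whole second after the job is handed in: The lever is let go and back at rest (below 0.04 rad, pin right down in a notch); the pad holds the pot against the end stop with 3 to 10.8 N (neither slack nor pressed fully home); the pot is upright within 0.1 rad and everything is at rest (value of joint release_lever below 0.04 rad and contact force between frame and pot between 3 and 10.8 N and angle between pot's own z axis and vertical below 0.1 rad and linear speed of each of frame, pot below 0.005 m/s); the robot touches nothing.
It fails at once if the frame presses the fragile pot with more than 16 N (contact force between frame and pot above 16 N).
It fails at once if the pot is tipped by more than 0.3 rad (angle between pot's own z axis and vertical above 0.3 rad).
It fails at once if the robot touches the pot with more than 5 N (contact force between any of the fingers, the arm and pot above 5 N).
It fails at once if a bystander is moved by more than 20 mm (distance of any of lidded_pot, saucer, pigment_rose, tape_roll from where it was at the start of the episode above 0.02 m).
It also fails if it takes over 59 s, if anything falls off the work surface, if the arm or the gripper's body presses on something with over 40 N, if the wrist force passes 120 N, or if a joint passes its speed limit or range.

## Working session

There is one attempt and no reset: what is moved stays moved. The work goes in short steps, Python scripts to look and compute and a shell command to move; the robot and the scene stay as the last step left them, time stands still between calls to the robot, and variables do not carry over. Pictures are saved under pics/ and viewed, at most 11 in all, crops included, and the job is handed in when it is done.

```bash
mkdir -p pics
cat > h.py <<'E'
import numpy as np, cv2
from scipy.spatial.transform import Rotation as R
from workcell import *
def cam(p):
    f=200/np.tan(np.radians(p["fov_y"])/2)
    return f,R.from_rotvec(np.ravel(p["rvec"])).as_matrix(),np.ravel(p["tvec"])
def ray(p,uv):
    f,M,t=cam(p); d=M.T@np.array([(uv[0]-p["cx"])/f,(uv[1]-p["cy"])/f,1]); return -M.T@t,d
def atz(p,uv,z):
    o,d=ray(p,uv); return o+d*(z-o[2])/d[2]
def tri(a,b):
    A=np.zeros((3,3));B=np.zeros(3)
    for o,d in (a,b):
        d=d/np.linalg.norm(d);P=np.eye(3)-np.outer(d,d);A+=P;B+=P@o
    return np.linalg.solve(A,B)
def proj(p,X):
    f,M,t=cam(p); c=M@np.array(X)+t; return [p["cx"]+f*c[0]/c[2],p["cy"]+f*c[1]/c[2]]
def save(p,n): cv2.imwrite("pics/"+n+".png",p["frame"][:,:,::-1])
E
python3 - <<'E'
from h import *
np.set_printoptions(precision=3,suppress=True)
z={"holder":0,"frame":0,"grip":.094,"pot":.012,"pad_face":.043,"rack":.018,"saucer":0,"pigment_rose":0,"tape_roll":0,"lidded_pot":0.03}
for c in("scene","side"):
    p=capture(c);save(p,c)
    for n in z:
        print(c,n,[(np.round(m["location"]),round(m["confidence"],2),atz(p,m["location"],z[n])) for m in mark_of(p,n)[:3]])
o=get_obs();print(o["time_s"],o["ee_pos"],R.from_rotvec(o["ee_rot"]).as_matrix(),tip_reach() if callable(tip_reach) else tip_reach,o["grip_width"])
a=cv2.imread("pics/scene.png");b=cv2.imread("pics/side.png");
E
```

```text
scene holder [(array([244., 182.]), 0.83, array([0.411, 0.202, 0.   ]))]
scene frame [(array([270., 167.]), 0.86, array([0.514, 0.226, 0.   ]))]
scene grip [(array([268., 150.]), 0.65, array([0.503, 0.202, 0.094]))]
scene pot [(array([213., 162.]), 0.96, array([0.356, 0.333, 0.012])), (array([234., 180.]), 0.82, array([0.38 , 0.213, 0.012])), (array([247., 148.]), 0.55, array([0.485, 0.343, 0.012]))]
scene pad_face [(array([255., 169.]), 0.69, array([0.449, 0.196, 0.043])), (array([234., 179.]), 0.44, array([0.372, 0.182, 0.043]))]
scene rack [(array([270., 168.]), 0.72, array([0.504, 0.201, 0.018])), (array([267., 150.]), 0.24, array([0.538, 0.292, 0.018]))]
scene saucer [(array([318., 224.]), 0.95, array([ 0.52 , -0.075,  0.   ]))]
scene pigment_rose [(array([376., 312.]), 0.76, array([ 0.495, -0.393,  0.   ]))]
scene tape_roll [(array([344., 188.]), 0.94, array([0.672, 0.019, 0.   ]))]
scene lidded_pot [(array([273., 227.]), 0.84, array([ 0.392, -0.044,  0.03 ]))]
side holder [(array([326., 294.]), 0.63, array([0.427, 0.211, 0.   ]))]
side frame [(array([294., 277.]), 0.93, array(
[... 157 characters left out ...]
e pot [(array([274., 329.]), 0.98, array([0.476, 0.354, 0.012])), (array([324., 354.]), 0.96, array([0.354, 0.351, 0.012])), (array([281., 209.]), 0.69, array([0.682, 0.024, 0.012]))]
side pad_face [(array([319., 277.]), 0.73, array([0.448, 0.208, 0.043]))]
side rack [(array([298., 273.]), 0.72, array([0.508, 0.203, 0.018]))]
side saucer [(array([342., 212.]), 0.59, array([ 0.527, -0.064, -0.   ]))]
side pigment_rose [(array([394., 157.]), 0.49, array([ 0.498, -0.409,  0.   ]))]
side tape_roll [(array([284., 210.]), 0.57, array([0.679, 0.011, 0.   ]))]
side lidded_pot []
1.1 [0.165 0.551 0.247] [[-0.958  0.287 -0.   ]
 [ 0.287  0.958 -0.   ]
 [ 0.    -0.    -1.   ]] 0.008 0.08806381015654455
```

View pics/scene.png

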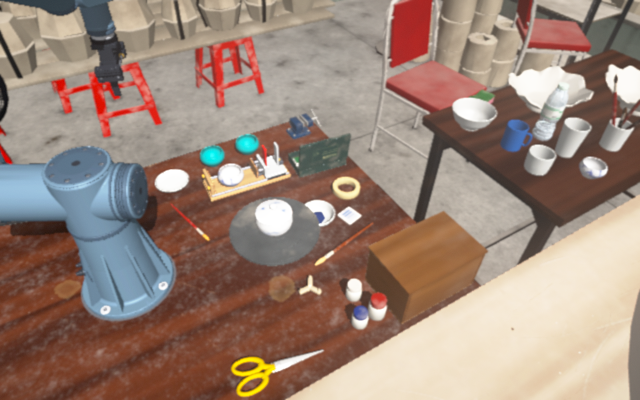

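View pics/side.png

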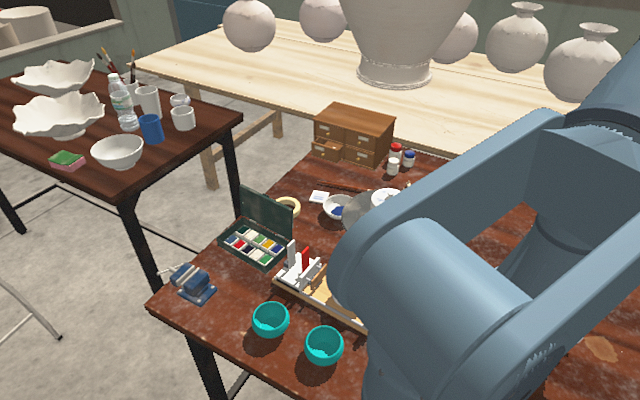

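The pot candidates in scene are turquoise (213,162), turquoise (247,148), and white with blue (231,175) in the holder between pad and stop. The white one is the pot meant, and I'll confirm it with a close wrist crop. I'm moving above the holder while turning the tool's y towards the rail axis.

```bash
python3 -m handwheel '[[-0.03,-0.02,-0.005,0,0,0.11,1],[-0.06,-0.04,-0.01,0,0,0.22,1],[-0.09,-0.06,-0.015,0,0,0.33,1],[-0.12,-0.08,-0.02,0,0,0.44,1],[-0.15,-0.10,-0.025,0,0,0.55,1],[-0.18,-0.12,-0.03,0,0,0.64,1],[-0.187,-0.127,-0.03,0,0,0.64,1],[-0.187,-0.127,-0.03,0,0,0.64,1]]'
python3 -c "
from h import *
o=get_obs();T=R.from_rotvec(o['ee_rot']).as_matrix();print(o['ee_pos'],T,T.T@(np.array([.45,.2,.3])-o['ee_pos']),o['joint_pos'])"
```

```text
time_s: 1.77
ee_pos: [0.3091, 0.3741, 0.2772]
ee_rot: [1.414, 2.805, 0.001]
contact_force: [0.1, -0.2, 0.1]
grip_width: 0.0882
grasp_force: 0.0
[0.30908085 0.37407237 0.27715426] [[-5.94866102e-01  8.03824235e-01  9.58902580e-04]
 [ 8.03824740e-01  5.94866117e-01  3.00475300e-04]
 [-3.28889326e-04  9.49532187e-04 -9.99999495e-01]] [-0.22375922  0.00974616 -0.02276291] [ 6.35243330e-01 -5.13054065e-02  1.79024183e+00 -3.31859389e-04
  1.40170610e+00 -1.80023676e-03]
```

```bash
python3 -m handwheel '[[-0.035,0,-0.005,0,0,0.11,1],[-0.07,0,-0.01,0,0,0.22,1],[-0.105,0,-0.015,0,0,0.33,1],[-0.14,0,-0.02,0,0,0.44,1],[-0.175,0.01,-0.023,0,0,0.55,1],[-0.21,0.01,-0.023,0,0,0.64,1],[-0.224,0.01,-0.023,0,0,0.64,1],[-0.224,0.01,-0.023,0,0,0.64,1]]'
cat >> h.py <<'E'
def wcap(n=None):
    o=get_obs(); p=capture("wrist"); H=np.array(p["hand_eye"]); T=np.eye(4)
    T[:3,:3]=R.from_rotvec(o["ee_rot"]).as_matrix();T[:3,3]=o["ee_pos"]
    C=np.linalg.inv(T@H); p=dict(p); p["rvec"]=R.from_matrix(C[:3,:3]).as_rotvec(); p["tvec"]=C[:3,3]
    if n: save(p,n)
    return p,o
E
python3 - <<'E'
from h import *
np.set_printoptions(precision=3,suppress=True)
p,o=wcap("w1");print(o["ee_pos"],R.from_rotvec(o["ee_rot"]).as_matrix())
z={"holder":0,"frame":0,"grip":.094,"pot":.012,"pad_face":.043,"rack":.018}
for n in z: print(n,[(np.round(m["location"]),round(m["confidence"],2),atz(p,m["location"],z[n])) for m in mark_of(p,n)[:3]])
E
```

```text
time_s: 2.43
ee_pos: [0.4507, 0.2009, 0.2993]
ee_rot: [-2.223, -2.22, 0.001]
contact_force: [0.2, -1.2, 0.3]
grip_width: 0.0877
grasp_force: 0.0
[0.451 0.201 0.299] [[ 0.001  1.    -0.   ]
 [ 1.    -0.001 -0.   ]
 [-0.    -0.    -1.   ]]
holder [(array([303., 155.]), 0.75, array([0.422, 0.206, 0.   ]))]
frame [(array([365., 154.]), 0.87, array([0.508, 0.207, 0.   ])), (array([282., 339.]), 0.51, array([ 0.382, -0.1  ,  0.   ])), (array([304., 154.]), 0.17, array([0.424, 0.207, 0.   ]))]
grip [(array([373., 173.]), 0.81, array([0.505, 0.203, 0.094]))]
pot [(array([357.,  41.]), 0.97, array([0.491, 0.345, 0.012])), (array([264., 153.]), 0.95, array([0.372, 0.211, 0.012])), (array([251.,  40.]), 0.75, array([0.364, 0.346, 0.012]))]
pad_face [(array([322., 160.]), 0.95, array([0.449, 0.208, 0.043]))]
rack [(array([369., 156.]), 0.93, array([0.511, 0.207, 0.018]))]
```

View pics/w1.png

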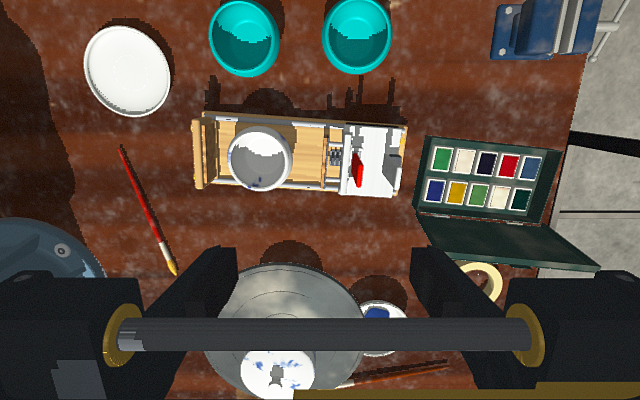

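The wrist view shows the holder at (300,155), closing to the left (-x world). The white pot with blue specks is at (260,158), the red lever at (358,170) and the fixed tab at (390,168). The two turquoise look-alikes at (245,38) and (357,35) stand off the holder. Next is the enlarged crop, plus yaw from the fitted edges.

Run:
```python
from h import *
np.set_printoptions(precision=3,suppress=True)
p,o=wcap(); 
cv2.imwrite("pics/crop1.png",cv2.resize(p["frame"][95:215,180:420,::-1],None,fx=3.3,fy=3.3,interpolation=cv2.INTER_CUBIC))
s=silhouettes(p,"holder")[0]["pixels"]; 
for nm,f in(("top",0),("bot",-1)):
    cols=np.arange(215,320,3); pts=[]
    for c in cols:
        r=np.where(s[:,c])[0]
        if len(r): pts.append(atz(p,(c,r[f]),.012)[:2])
    pts=np.array(pts); l=cv2.fitLine(pts.astype(np.float32),cv2.DIST_HUBER,0,1e-5,1e-4).ravel(); print(nm,l, np.arctan(l[1]/l[0]))
```

```text
top [ 0.997 -0.072  0.373  0.26 ] -0.07220556
bot [ 0.583 -0.813  0.385  0.203] -0.9489096
```

View pics/crop1.png

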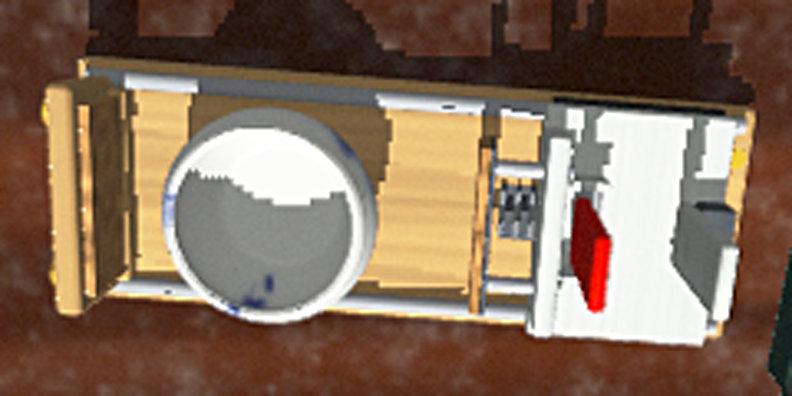

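The crop confirms it: a white pot with blue painting sits in the holder between the cork pad and the cork stop. Yaw is about -0.072 rad. Before descending I'll check the paintbox lid height and estimate the stop face.

Run:
```python
from h import *
np.set_printoptions(precision=3,suppress=True)
p,o=wcap(); s=capture("side"); c=capture("scene"); T=R.from_rotvec(o["ee_rot"]).as_matrix()
print("lid near", tri(ray(p,(425,238)),ray(s,(297,212))), tri(ray(p,(425,238)),ray(c,(290,152))))
print("lid far", tri(ray(p,(600,270)),ray(s,(242,187))))
print("cork bottom",atz(p,(218.5,152.6),.012),"top",atz(p,(207.3,152.6),.062))
print("lever top",atz(p,(360,187),.112),"tab top",atz(p,(400,190),.112))
print("pad",atz(p,(327,150),.06))
u=np.array([.9974,-.072,0]); g=np.array([.5035,.202,.083])+.003*u
print("to above",T.T@(g+[0,0,.06]-o["ee_pos"]),o["ee_pos"])
```

```text
lid near [0.54  0.157 0.164] [0.553 0.138 0.114]
lid far [0.735 0.112 0.137]
cork bottom [0.31  0.213 0.012] top [0.313 0.221 0.062]
lever top [0.487 0.194 0.112] tab top [0.53  0.19  0.112]
pad [0.453 0.224 0.06 ]
to above [-0.001  0.058  0.157] [0.449 0.203 0.3  ]
```

```bash
python3 -m handwheel '[[0,0.015,0.03,0,0,0.03,1],[0,0.03,0.06,0,0,0.071,1],[0,0.045,0.09,0,0,0.071,1],[0,0.055,0.12,0,0,0.071,1],[0,0.058,0.14,0,0,0.071,1],[0,0.058,0.14,0,0,0.071,1],[0,0.058,0.14,0,0,0.071,1],[0,0.058,0.14,0,0,0.071,1]]'
python3 - <<'E'
from h import *
np.set_printoptions(precision=3,suppress=True)
p,o=wcap("w2");print(o["ee_pos"],R.from_rotvec(o["ee_rot"]).as_matrix()[:,1],o["contact_force"])
z={"grip":.094,"pad_face":.043,"pot":.012}
for n in z: print(n,[(np.round(m["location"]),round(m["confidence"],2),atz(p,m["location"],z[n])) for m in mark_of(p,n)[:3]])
E
```

```text
time_s: 3.7
ee_pos: [0.508, 0.2021, 0.1611]
ee_rot: [2.298, 2.141, 0.002]
contact_force: [-0.0, 0.0, -0.1]
grip_width: 0.0881
grasp_force: 0.0
[0.508 0.202 0.161] [ 0.997 -0.071  0.002] [-0.047  0.02  -0.075]
grip [(array([323., 220.]), 0.69, array([0.508, 0.202, 0.094]))]
pad_face [(array([250., 198.]), 0.88, array([0.447, 0.207, 0.043]))]
pot [(array([290.,  20.]), 0.86, array([0.492, 0.343, 0.012])), (array([176., 189.]), 0.75, array([0.372, 0.211, 0.012])), (array([135.,  33.]), 0.58, array([0.367, 0.342, 0.012]))]
```

View pics/w2.png

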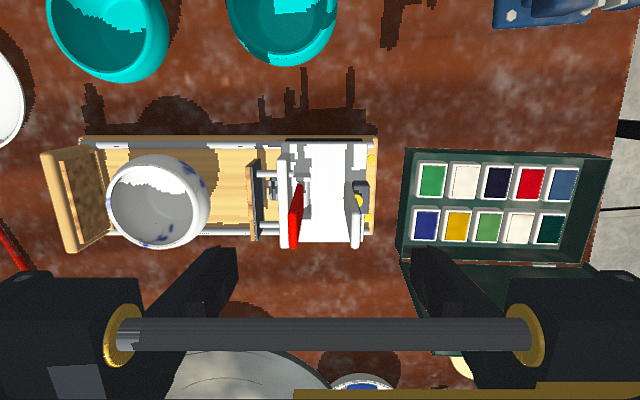

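The close view shows the red lever top at (293,215), the fixed tab at (357,220), and the holder edges level, so the yaw is right. The lid's near corner is about (432,355), partly hidden.

Run:
```python
from h import *
np.set_printoptions(precision=3,suppress=True)
p,o=wcap(); s=capture("side"); save(s,"side2")
for uv in((432,355),(432,340)):
  print(tri(ray(p,uv),ray(s,(297,212))))
  for z in (.08,.1,.12,.14): print(z,atz(p,uv,z))
print("hinge",atz(p,(398,262),.02),"levertop",atz(p,(296,246),.112),atz(p,(293,246),.112),atz(p,(360,246),.112))
C=-cam(p)[1].T@cam(p)[2];print(C)
a=p["frame"][230:400,370:630];cv2.imwrite("pics/cA.png",np.vstack([cv2.resize(a,(520,340)),cv2.resize(s["frame"][170:310,190:385],(520,373))])[:590,:,::-1])
```

```text
[0.59  0.074 0.083]
0.08 [0.592 0.068 0.08 ]
0.1 [0.584 0.087 0.1  ]
0.12 [0.577 0.107 0.12 ]
0.14 [0.57  0.126 0.14 ]
[0.595 0.071 0.07 ]
0.08 [0.591 0.083 0.08 ]
0.1 [0.584 0.102 0.1  ]
0.12 [0.577 0.12  0.12 ]
0.14 [0.57  0.138 0.14 ]
hinge [0.576 0.125 0.02 ] levertop [0.49  0.193 0.112] [0.488 0.193 0.112] [0.531 0.19  0.112]
[0.513 0.282 0.3  ]
```

View pics/cA.png

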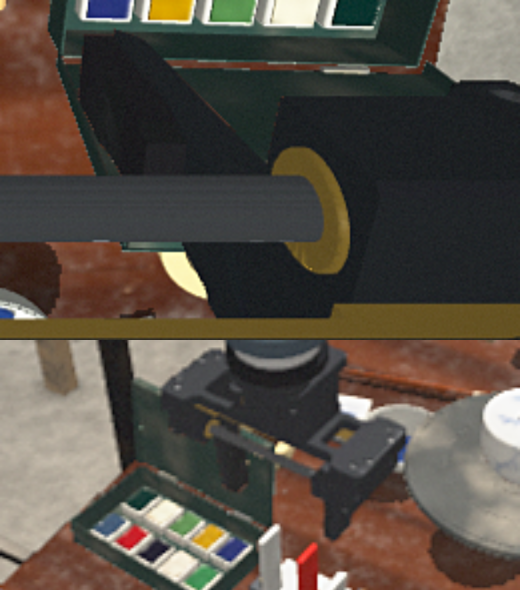

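The lid hinge is at y≈0.125 and leans away, so the gripper is clear. Descending 76 mm.

```bash
python3 -m handwheel '[[0,0.001,0.015,0,0,0,1],[0,0.002,0.03,0,0,0,1],[0,0.002,0.045,0,0,0,1],[0,0.002,0.06,0,0,0,1],[0,0.002,0.07,0,0,0,1],[0,0.002,0.076,0,0,0,1],[0,0.002,0.076,0,0,0,1],[0,0.002,0.076,0,0,0,1]]'
```

```text
time_s: 4.67
ee_pos: [0.5096, 0.2018, 0.084]
ee_rot: [2.299, 2.141, 0.0]
contact_force: [-0.3, 0.1, 0.9]
grip_width: 0.0882
grasp_force: 0.0
```

```bash
python3 -m handwheel '[[0,0,0,0,0,0,0.6],[0,0,0,0,0,0,0.5],[0,0,0,0,0,0,0.4],[0,0,0,0,0,0,0.3],[0,0,0,0,0,0,0.3],[0,0,0,0,0,0,0.3],[0,0,0,0,0,0,0.3],[0,0,0,0,0,0,0.3]]'
```

```text
time_s: 5.33
ee_pos: [0.5098, 0.2017, 0.0839]
ee_rot: [2.299, 2.141, 0.001]
contact_force: [2.4, -0.2, -1.8]
grip_width: 0.0369
grasp_force: 13.3
```

```bash
python3 -m handwheel '[[0,0,0,0,0,0,0.3],[0,0,0,0,0,0,0.3],[0,0,0,0,0,0,0.3],[0,0,0,0,0,0,0.3],[0,0,0,0,0,0,0.3],[0,0,0,0,0,0,0.3],[0,0,0,0,0,0,0.3],[0,0,0,0,0,0,0.3]]'
python3 - <<'E'
from h import *
np.set_printoptions(precision=3,suppress=True)
p,o=wcap("w3");print(o["contact_force"],o["grip_width"])
for n,z in {"grip":.094,"pad_face":.043,"frame":0}.items(): print(n,[(np.round(m["location"]),round(m["confidence"],2),atz(p,m["location"],z)) for m in mark_of(p,n)[:2]])
E
```

```text
time_s: 6.0
ee_pos: [0.5095, 0.2018, 0.0839]
ee_rot: [2.299, 2.141, 0.0]
contact_force: [0.5, -0.1, 3.0]
grip_width: 0.0365
grasp_force: 30.5
[ 0.533 -0.136  2.981] 0.036544479544557695
grip [(array([313., 282.]), 0.72, array([0.505, 0.203, 0.094]))]
pad_face [(array([217., 237.]), 0.78, array([0.445, 0.206, 0.043]))]
frame [(array([318., 209.]), 0.83, array([0.506, 0.205, 0.   ]))]
```

View pics/w3.png

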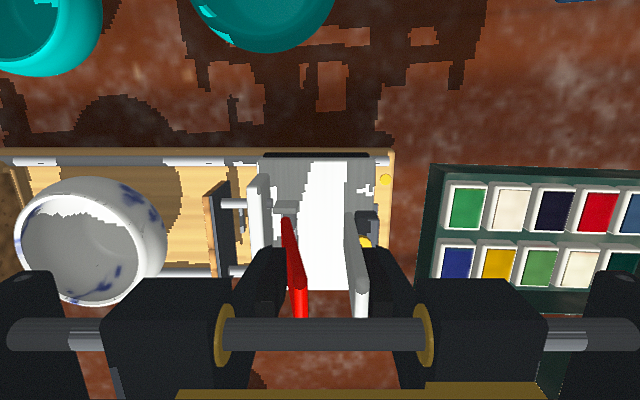

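The lever is fully squeezed, with 36.5 mm between the fingers at 30 N. The pot is at (95,235) and its blue painting is clear. I'm sliding the frame toward -x, slowly.

```bash
python3 -m handwheel '[[0,-0.004,0,0,0,0,0.3],[0,-0.008,0,0,0,0,0.3],[0,-0.012,0,0,0,0,0.3],[0,-0.016,0,0,0,0,0.3],[0,-0.020,0,0,0,0,0.3],[0,-0.024,0,0,0,0,0.3],[0,-0.028,0,0,0,0,0.3],[0,-0.028,0,0,0,0,0.3]]'; python3 -m handwheel '[[0,-0.002,0,0,0,0,0.3],[0,-0.004,0,0,0,0,0.3],[0,-0.006,0,0,0,0,0.3],[0,-0.008,0,0,0,0,0.3],[0,-0.010,0,0,0,0,0.3],[0,-0.012,0,0,0,0,0.3],[0,-0.014,0,0,0,0,0.3],[0,-0.014,0,0,0,0,0.3]]'
python3 - <<'E'
from h import *
np.set_printoptions(precision=3,suppress=True)
p,o=wcap("w4");print(o["contact_force"],o["grip_width"],o["ee_pos"])
for n,z in {"pot":.012,"pad_face":.043}.items(): print(n,[(np.round(m["location"]),round(m["confidence"],2),atz(p,m["location"],z)) for m in mark_of(p,n)[:3]])
E
```

```text
time_s: 6.87
ee_pos: [0.4803, 0.2038, 0.0839]
ee_rot: [-2.298, -2.141, 0.001]
contact_force: [-1.6, -0.2, 7.3]
grip_width: 0.0368
grasp_force: 30.4
time_s: 7.53
ee_pos: [0.4671, 0.2048, 0.0839]
ee_rot: [-2.299, -2.141, 0.0]
contact_force: [1.1, -0.3, 6.8]
grip_width: 0.0367
grasp_force: 30.5
[ 1.097 -0.326  6.845] 0.03668634788803086 [0.467 0.205 0.084]
pot [(array([176., 220.]), 0.77, array([0.364, 0.211, 0.012])), (array([132.,   5.]), 0.67, array([0.367, 0.343, 0.012]))]
pad_face [(array([216., 237.]), 0.94, array([0.402, 0.209, 0.043])), (array([318., 211.]), 0.19, array([0.465, 0.222, 0.043]))]
```

View pics/w4.png

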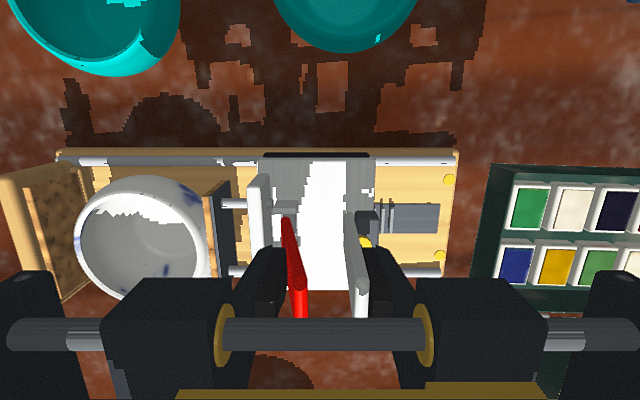

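The pad has met the pot and is pushing it along upright, with roughly 12 mm left to the stop. I'm continuing slowly, reading the force.

```bash
python3 -m handwheel '[[0,-0.001,0,0,0,0,0.3],[0,-0.002,0,0,0,0,0.3],[0,-0.003,0,0,0,0,0.3],[0,-0.004,0,0,0,0,0.3],[0,-0.005,0,0,0,0,0.3],[0,-0.006,0,0,0,0,0.3],[0,-0.007,0,0,0,0,0.3],[0,-0.008,0,0,0,0,0.3]]'; python3 -m handwheel '[[0,-0.001,0,0,0,0,0.3],[0,-0.002,0,0,0,0,0.3],[0,-0.003,0,0,0,0,0.3],[0,-0.004,0,0,0,0,0.3],[0,-0.004,0,0,0,0,0.3],[0,-0.004,0,0,0,0,0.3],[0,-0.004,0,0,0,0,0.3],[0,-0.004,0,0,0,0,0.3]]'
```

```text
time_s: 8.35
ee_pos: [0.4595, 0.2053, 0.0839]
ee_rot: [2.299, 2.141, 0.0]
contact_force: [1.9, -0.4, 6.0]
grip_width: 0.0366
grasp_force: 30.5
time_s: 9.02
ee_pos: [0.4553, 0.2056, 0.0839]
ee_rot: [-2.299, -2.141, 0.0]
contact_force: [1.6, -1.7, 6.5]
grip_width: 0.0362
grasp_force: 30.5
```

```bash
python3 -m handwheel '[[0,-0.001,0,0,0,0,0.3],[0,-0.002,0,0,0,0,0.3],[0,-0.003,0,0,0,0,0.3],[0,-0.003,0,0,0,0,0.3],[0,-0.003,0,0,0,0,0.3],[0,-0.003,0,0,0,0,0.3],[0,-0.003,0,0,0,0,0.3],[0,-0.003,0,0,0,0,0.3]]'
python3 - <<'E'
from h import *
np.set_printoptions(precision=3,suppress=True)
p,o=wcap("w5");print(o["contact_force"],o["ee_pos"])
for n,z in {"pot":.012,"pad_face":.043}.items(): print(n,[(np.round(m["location"]),round(m["confidence"],2),atz(p,m["location"],z)) for m in mark_of(p,n)[:3]])
E
```

```text
time_s: 9.68
ee_pos: [0.4526, 0.2058, 0.0839]
ee_rot: [2.299, 2.141, 0.0]
contact_force: [2.3, -0.4, 5.9]
grip_width: 0.0364
grasp_force: 30.5
[ 2.324 -0.389  5.927] [0.453 0.206 0.084]
pot [(array([156.,   9.]), 0.82, array([0.366, 0.341, 0.012])), (array([174., 217.]), 0.61, array([0.349, 0.214, 0.012]))]
pad_face [(array([213., 237.]), 0.91, array([0.386, 0.21 , 0.043]))]
```

View pics/w5.png

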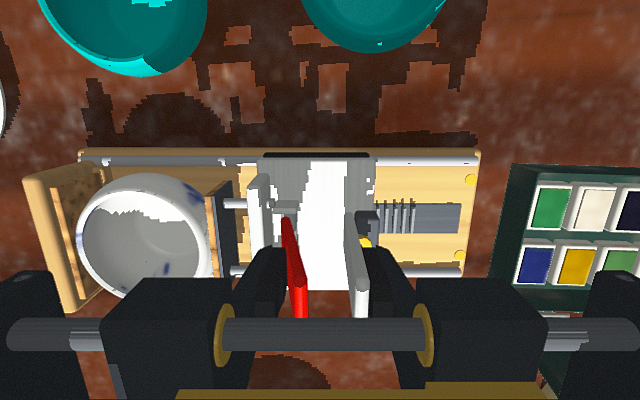

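The pot is now nearly touching the stop's cork (left edge at column 77). I'm creeping on with forces watched.

```bash
for i in 1; do python3 -m handwheel '[[0,-0.001,0,0,0,0,0.3],[0,-0.002,0,0,0,0,0.3],[0,-0.003,0,0,0,0,0.3],[0,-0.003,0,0,0,0,0.3],[0,-0.003,0,0,0,0,0.3],[0,-0.003,0,0,0,0,0.3],[0,-0.003,0,0,0,0,0.3],[0,-0.003,0,0,0,0,0.3]]' | grep -E "ee_pos|contact"; done;  python3 -m handwheel '[[0,-0.001,0,0,0,0,0.3],[0,-0.002,0,0,0,0,0.3],[0,-0.003,0,0,0,0,0.3],[0,-0.003,0,0,0,0,0.3],[0,-0.003,0,0,0,0,0.3],[0,-0.003,0,0,0,0,0.3],[0,-0.003,0,0,0,0,0.3],[0,-0.003,0,0,0,0,0.3]]' | grep -E "ee_pos|contact"
```

```text
ee_pos: [0.4498, 0.206, 0.0839]
contact_force: [5.3, -0.8, 4.8]
ee_pos: [0.4471, 0.2062, 0.0838]
contact_force: [5.5, -1.0, 2.8]
```

```bash
python3 -m handwheel '[[0,-0.0005,0,0,0,0,0.3],[0,-0.001,0,0,0,0,0.3],[0,-0.0015,0,0,0,0,0.3],[0,-0.002,0,0,0,0,0.3],[0,-0.0025,0,0,0,0,0.3],[0,-0.0025,0,0,0,0,0.3],[0,-0.0025,0,0,0,0,0.3],[0,-0.0025,0,0,0,0,0.3]]' | grep -E "ee_pos|contact";  python3 -m handwheel '[[0,-0.0005,0,0,0,0,0.3],[0,-0.001,0,0,0,0,0.3],[0,-0.0015,0,0,0,0,0.3],[0,-0.002,0,0,0,0,0.3],[0,-0.0025,0,0,0,0,0.3],[0,-0.0025,0,0,0,0,0.3],[0,-0.0025,0,0,0,0,0.3],[0,-0.0025,0,0,0,0,0.3]]' | grep -E "ee_pos|contact"
```

```text
ee_pos: [0.445, 0.2064, 0.0839]
contact_force: [7.5, -0.7, 1.5]
ee_pos: [0.4427, 0.2065, 0.0839]
contact_force: [8.7, -1.2, 0.5]
```

```bash
python3 -m handwheel '[[0,0,0,0,0,0,0.42],[0,0,0,0,0,0,0.45],[0,0,0,0,0,0,0.48],[0,0,0,0,0,0,0.51],[0,0,0,0,0,0,0.54],[0,0,0,0,0,0,0.58],[0,0,0,0,0,0,0.64],[0,0,0,0,0,0,0.75]]';python3 -m handwheel '[[0,0,0,0,0,0,0.9],[0,0,0,0,0,0,1],[0,0,0,0,0,0,1],[0,0,0,0,0,0,1],[0,0,0,0,0,0,1],[0,0,0,0,0,0,1],[0,0,0,0,0,0,1],[0,0,0,0,0,0,1]]'
python3 - <<'E'
from h import *
np.set_printoptions(precision=3,suppress=True)
p,o=wcap("w6")
for n,z in {"grip":.094,"pot":.012,"pad_face":.043}.items(): print(n,[(np.round(m["location"]),round(m["confidence"],2),atz(p,m["location"],z)) for m in mark_of(p,n)[:3]])
E
```

```text
time_s: 13.17
ee_pos: [0.4396, 0.2065, 0.0826]
ee_rot: [-2.297, -2.14, 0.005]
contact_force: [-0.5, 0.3, 0.8]
grip_width: 0.0612
grasp_force: 0.0
time_s: 13.83
ee_pos: [0.4416, 0.2066, 0.0837]
ee_rot: [-2.299, -2.141, -0.0]
contact_force: [-0.1, -0.1, 0.0]
grip_width: 0.088
grasp_force: 0.0
grip [(array([323., 281.]), 0.68, array([0.441, 0.207, 0.094]))]
pot [(array([175.,   8.]), 0.95, array([0.366, 0.342, 0.012])), (array([194., 221.]), 0.81, array([0.351, 0.211, 0.012]))]
pad_face [(array([226., 236.]), 0.84, array([0.382, 0.211, 0.043]))]
```

View pics/w6.png

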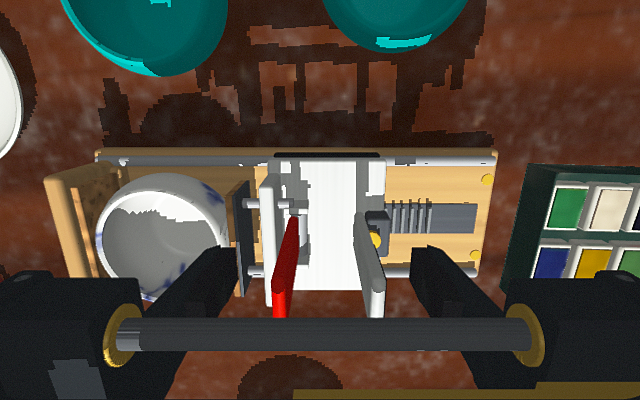

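The frame stayed up, the lever looks back at rest, and the pot is clamped between pad and stop. I'm rising to the same height as w2 to compare the tab spacing and pad gap.

```bash
python3 -m handwheel '[[0,0,-0.015,0,0,0,1],[0,0,-0.03,0,0,0,1],[0,0,-0.045,0,0,0,1],[0,0,-0.06,0,0,0,1],[0,0,-0.07,0,0,0,1],[0,0,-0.076,0,0,0,1],[0,0,-0.076,0,0,0,1],[0,0,-0.076,0,0,0,1]]'
python3 - <<'E'
from h import *
np.set_printoptions(precision=3,suppress=True)
p,o=wcap("w7");a=cv2.imread("pics/w2.png")[120:280,230:400];b=cv2.imread("pics/w7.png")[120:280,170:400]
print(proj(p,o["ee_pos"]+[0,0,0]))
cv2.imwrite("pics/cB.png",np.hstack([cv2.resize(x,None,fx=2,fy=2,interpolation=cv2.INTER_CUBIC) for x in(a,b)]))
for n,z in {"grip":.094,"pot":.012,"pad_face":.043}.items(): print(n,[(np.round(m["location"]),round(m["confidence"],2),atz(p,m["location"],z)) for m in mark_of(p,n)[:3]])
E
```

```text
time_s: 14.7
ee_pos: [0.4415, 0.2065, 0.1595]
ee_rot: [2.299, 2.141, 0.0]
contact_force: [0.6, 0.2, -0.1]
grip_width: 0.0881
grasp_force: 0.0
[np.float64(323.7091727293798), np.float64(271.301024038883)]
grip [(array([325., 220.]), 0.87, array([0.443, 0.207, 0.094]))]
pot [(array([371.,  17.]), 0.9, array([0.489, 0.344, 0.012])), (array([222., 189.]), 0.87, array([0.349, 0.213, 0.012])), (array([216.,  33.]), 0.77, array([0.365, 0.342, 0.012]))]
pad_face [(array([249., 199.]), 0.74, array([0.38 , 0.211, 0.043]))]
```

View pics/cB.png

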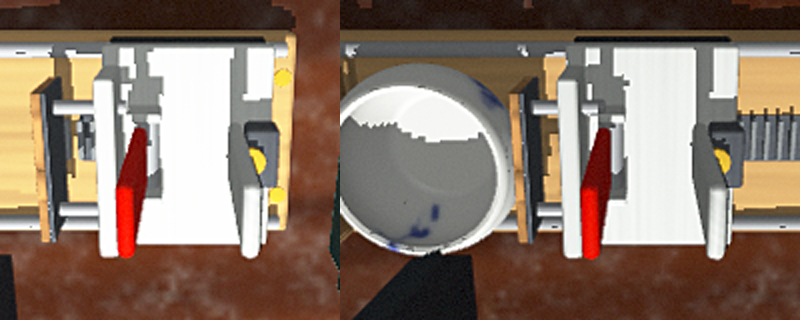

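The tab spacing matches its starting value (about 140 px in both halves), so the lever is at rest. The pad is compressed about 7 mm (gap 64→48 px), so roughly 6 N. Handing in.

```bash
python3 -c "
from workcell import *
print(job_done())"
```

```text
the job is handed in; nothing more can be done
None
```

The job is handed in with no verdict shown: the pot is clamped upright against the end stop at about 6 N (estimated from pad compression in the images), the lever is back at rest so the frame should be locked in a notch, and the robot is clear.

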